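Open the scrap caddy by its lever and ease the lid shut

ROBOT

A 6-joint arm with a two-finger parallel gripper is mounted at the origin on the work surface. World frame = base frame: x ahead of the robot, y to its left, z up, the work surface at z = 0. Lengths are in mm, angles in rad, forces in N, time in s.
With the tool pointing down it reaches from about 300 to 775 mm from the base axis. Payload 14.6 kg.
Tool frame: the origin (TCP) lies on the mounting face of the last link; the fingertips stand 199 mm ahead of it and the grasp point (between the pads) lies 180 mm ahead of it; z points along the fingers, y is the line along which they close (so a half turn about z gives the same grasp; the last joint's range is limited). The gripper opens to 94 mm and grips with 3 to 60 N. Pads are 16 mm wide; open, the fingers measure 119 mm over their backs; the gripper's body (75 mm by 177 mm) begins 78 mm behind the grasp point.
Start: joints at [-1.35, 0.3, 1.521, -0, 1.321, -0.067], TCP at [156.107, -527.372, 404.646] pointing down, gripper open.
Joint ranges: [-3.03, 3.03], [-0.79, 2.21], [0.23, 2.52], [-1.04, 4.18], [0, 3.07], [-2.55, 2.55]. Speed limits (rad/s): [2.22, 2.22, 2.57, 3.14, 3.14, 3.14].

INTERFACE

Orientations are given as [roll, pitch, yaw] about the fixed x, y, z axes, in that order (R = Rz(yaw) Ry(pitch) Rx(roll)).
In Python, from cell import manip gives the robot as it stands. The module is installed in compiled form; this text tells all that it offers.
- The arm moves only by the shell command python3 -m creep 'ROWS' [FORCE]. ROWS is a JSON object of lists of equal length, an entry for each row: "slide": the shift along the world's x, y, z in cm, a list of three; "turn": the turn about the world's z in rad; "claw": the opening, from 0 (shut) to 1 (fully open). A call has 1 to 8 rows; each row shifts and turns the commanded pose from where the row before left it; what a row does not reach is not made up. A row lasts 1/8 s, in which the tool goes at most 62.5 mm and 10.7 degrees, less where a joint would pass 70% of its speed; a pose out of reach is approached as far as the arm can. A call with a gripper value outside its range is refused whole. The fingers move at their own pace and stop on an object; FORCE is the grip in N (left out, the last holds). Time passes only in rows, so rows that do not move let the fingers close. It gives the time, the measured TCP pose, the force, the opening and the grip force at its end, in the units of the state.
- manip.read_state(): the state, without advancing time (a new reading comes with each control period).
- manip.camera(name): name is "side" or "top"; returns (picture, depth): 384x512x3 uint8, red, green, blue; 384x512 float32, mm along the optical axis (not along the pixel's ray), 0 where there is no reading.
- manip.calibration(name): a dict with "intrinsics" (3x3 intrinsics, pixels), "pose" (4x4, takes a point from camera to world coordinates). Camera axes: x right, y up, looking along -z (the intrinsics and any distortion apply to the point x, -y, -z); pixel columns grow to the right and rows downward; lengths in mm; the calibration is good to about 2 mm. A picture is of the moment at which its call begins. calibration takes no time and is no camera call.
- manip.sign_off(): hands the job in; it is judged then, once.
Trained networks look in the newest picture that a camera, given by its name, has taken for a name from the list of things; names that differ only in an ending like _2 or _b are one class to them, and where a whole thing is asked for, a point or a joint stands for the part that bears it (a point fixed in the world has none). Each returns a list of dicts, best first, with "score" (0 to 1); they miss things now and then, are a little off and sometimes report something else, mostly with a low value. They report only what shows in the picture. A call takes as long as a camera call.
- manip.cut_out(query, camera): "mask" (384x512 bool, what is visible of it) and "position" ([column, row] in pixels, amid what is visible of it).
The state is a dict: "clock": time; "joints": joint angles; "qd": joint speeds; "effort": joint torques, N m; "eef_pos": TCP position; "eef_rot": TCP orientation; "wrist_force": force on the tool from outside, world axes, zero at the start; "moment": the same for the moment, N m; "finger_gap": finger opening in mm; "finger_force": force on a finger pad.
Only numpy, scipy, OpenCV 4.12 (cv2) and the standard library are available. Lean on these libraries where they do the work, as an engineer would, in place of code of your own. Each camera call takes 0.05 s, during which the arm holds its last target. There are 200 camera calls.

TASK

Two lidded scrap caddies stand on the packing table. Press the lever of the wider one right down with the fingertips so that its lid stands fully open, keep it open for three seconds while the cook throws scraps in, then let the lever come up slowly, taking two or three seconds, so that the lid settles shut without slamming, and take the hand away. Work the lid by its lever only, without touching the lid, leave the narrower caddy shut, and do not pick up or shift the things standing around.

Things in the scene. Friction and masses are not known exactly. Their poses are not given: they have to be found in the camera images.
- wide_caddy: the wider caddy: white plastic bin 160 mm deep (x) x 240 mm wide (y) x 160 mm high with a grey lid, fixed to the table. Origin at the centre of its underside; its -x axis points out of the front, where the lever is; z up.
- wide_pad (a point): centre of the top face of the wider caddy's press pad: ribbed black plate 50 mm (caddy's x) x 65 mm (y) x 10 mm thick, on the end of the lever, 117 mm out from the front wall. Lid shut: 110 mm above the table; pressed to its stop (lid fully open): about 50 mm, i.e. 60 mm of travel, almost straight down; the pad tips 0.17 rad either way.
- wide_lever: the wider caddy's lever (steel arm and black pad). Origin on its pivot, inside the caddy 75 mm above the table and 180 mm from the pad; turns 0.34 rad from up to its lower stop. Pressing the pad takes about 3 to 8 N all the way; spring and lid weight drive it back up, and the lid bangs shut if it is let go.
- wide_lid (a joint): hinge of the wider caddy's lid, rad: 0 shut (level), about 1.2 fully open. It moves only with the lever (lid angle = 3.53 x lever angle). Grey panel 248 x 172 mm, 12 mm thick, its top 170 mm above the table when shut; hinged on the caddy's far edge, so it swings up and away from the lever.
- narrow_caddy: the narrower caddy, to be left shut: the same make, 160 mm deep (x) x 130 mm wide (y) x 160 mm high, fixed to the table. Origin at the centre of its underside; -x points out of the front, where its own lever is.
- narrow_pad (a point): centre of the top face of the narrower caddy's press pad, the same size and height as the wider one's.
- narrow_lid (a joint): hinge of the narrower caddy's lid, rad: 0 shut (level), about 1.2 fully open. It moves only with the lever (lid angle = 3.53 x lever angle). Grey panel 138 x 172 mm, 12 mm thick, its top 170 mm above the table when shut; hinged on the caddy's far edge, so it swings up and away from the lever.
- trays: bystander: stack of four closed black takeaway trays with pale grey translucent lids, 166 x 116 mm, 96 mm high, loose. Origin at the centre of its underside.
- soy: bystander: amber glass sauce bottle, 56 mm diameter, 150 mm high, loose, upright. Origin at the centre of its underside.
- cup: bystander: white cup, 72 mm across the rim, 75 mm high, loose, upright. Origin at the centre of its underside.

How it is judged (in metres and radians):
On the way, in this order (a step that is already met when the one before it is completed fails the run):
1. the wider caddy's lid is held fully open (beyond 1.05 rad) by the fingers on its lever for 2.5 s (value of joint wide_lid above 1.05 rad and contact force between the fingers and wide_lever above 0.3 N), for 2.5 s.
2. the lid is lowered past half way with the fingers still on the lever (value of joint wide_lid between 0.05 and 0.6 rad and contact force between the fingers and wide_lever above 0.3 N), for 0.1 s.
3. the lid is shut (value of joint wide_lid below 0.04 rad), for 0.2 s.
At the end, for the whole second after the job is handed in: both lids shut (within 0.04 rad) and the robot clear (value of joint each of wide_lid, narrow_lid below 0.04 rad); the robot touches nothing.
It fails at once if the wider lid slams: it closes faster than 2.2 rad/s in the lower half of its swing (value of joint wide_lid below 0.6 rad and velocity of joint wide_lid below -2.2 rad/s).
It fails at once if the robot touches the wider lid (contact force between any of the fingers, the arm and wide_lid above 0.5 N).
It fails at once if the narrower caddy is opened (its lid beyond 0.15 rad) (value of joint narrow_lid above 0.15 rad).
It fails at once if a bystander is shifted or lifted by more than 20 mm (distance of any of trays, soy, cup from where it was at the start of the episode above 0.02 m).
It also fails if it takes over 43 s, if anything falls off the work surface, if the arm or the gripper's body presses on something with over 40 N, if the wrist force passes 120 N, or if a joint passes its speed limit or range.

## Working session

There is one attempt and no reset: what is moved stays moved. The work goes in short steps, Python scripts to look and compute and a shell command to move; the robot and the scene stay as the last step left them, time stands still between calls to the robot, and variables do not carry over. Pictures are saved under pics/ and viewed, at most 10 in all, crops included, and the job is handed in when it is done.

```bash
mkdir -p pics; cat > h.py <<'E'
import numpy as np, cv2
from cell import manip
def cloud(cam, depth):
    c=manip.calibration(cam); K=np.array(c["intrinsics"]); P=np.array(c["pose"])
    v,u=np.mgrid[:384,:512]; d=depth
    p=np.stack([(u-K[0,2])/K[0,0]*d, -(v-K[1,2])/K[1,1]*d, -d, np.ones_like(d)],-1)
    return (p@P.T)[...,:3]
E
python3 - <<'E'
from h import *
ims=[]
for cam in("top","side"):
    im,d=manip.camera(cam); ims.append(im); C=cloud(cam,d)
    np.save(f"{cam}.npy",C)
    for q in("wide_caddy","wide_pad","wide_lever","wide_lid","narrow_caddy","narrow_pad","trays","soy","cup"):
        for r in manip.cut_out(q,cam)[:2]:
            m=r["mask"]&(d>0); 
            if m.sum()<5: continue
            p=C[m]; print(cam,q,round(r["score"],2),np.round(r["position"]),m.sum(),np.median(p,0).round(),np.percentile(p,3,0).round(),np.percentile(p,97,0).round())
for n,im in zip(("top","side"),ims): cv2.imwrite(f"pics/{n}.png",im[...,::-1])
print(manip.read_state())
print(manip.calibration("top"))
E
```

```text
top wide_caddy 0.76 [327. 163.] 6466 [ 665. -234.  170.] [ 491. -345.    7.] [ 771. -108.  175.]
top wide_pad 0.73 [333. 220.] 542 [ 502. -256.  107.] [ 467. -293.   90.] [ 592. -235.  115.]
top wide_lever 0.97 [333. 220.] 568 [ 503. -256.  107.] [ 467. -291.   -1.] [ 598. -235.  115.]
top wide_lever 0.21 [ 94. 234.] 481 [472. 451.  97.] [448. 436.  13.] [498. 476. 150.]
top wide_lid 0.58 [327. 159.] 5002 [ 677. -229.  171.] [ 594. -346.  166.] [ 765. -113.  175.]
top narrow_caddy 0.89 [165. 179.] 4184 [626. 233. 168.] [453. 170.   1.] [734. 323. 174.]
top narrow_pad 0.66 [178. 233.] 542 [471. 205. 107.] [436. 165.  88.] [564. 228. 115.]
top narrow_pad 0.56 [325. 162.] 6336 [ 665. -233.  170.] [ 491. -344.   15.] [ 768. -108.  175.]
top trays 0.68 [410. 230.] 2588 [ 476. -491.   94.] [ 400. -561.   22.] [ 555. -438.   98.]
top soy 0.65 [ 93. 231.] 487 [473. 451.  97.] [449. 436.  15.] [499. 476. 150.]
top cup 0.71 [410. 232.] 2623 [ 474. -491.   94.] [ 400. -562.   21.] [ 554. -438.   98.]
top cup 0.61 [243. 245.] 447 [438.   9.  14.] [407. -22.  -0.] [469.  38.  77.]
side wide_caddy
[... 1507 characters left out ...]
01]), 'wrist_force': array([ 0.5637911 ,  0.31853144, -0.21023444]), 'moment': array([ 0.05609592, -0.02070061, -0.01598624]), 'finger_force': 0.0, 'finger_gap': 94.13690442408044}
{'intrinsics': array([[382.97670368,   0.        , 253.4201032 ],
       [  0.        , 382.97670368, 191.18119804],
       [  0.        ,   0.        ,   1.        ]]), 'pose': array([[-1.42498247e-03,  9.87300819e-01, -1.58855474e-01,
         4.10233178e+02],
       [-9.99972605e-01, -2.52995190e-04,  7.39767437e-03,
        -1.17452744e+01],
       [ 7.26354029e-03,  1.58861664e-01,  9.87274132e-01,
         1.23608911e+03],
       [ 0.00000000e+00,  0.00000000e+00,  0.00000000e+00,
         1.00000000e+00]])}
```

View pics/top.png

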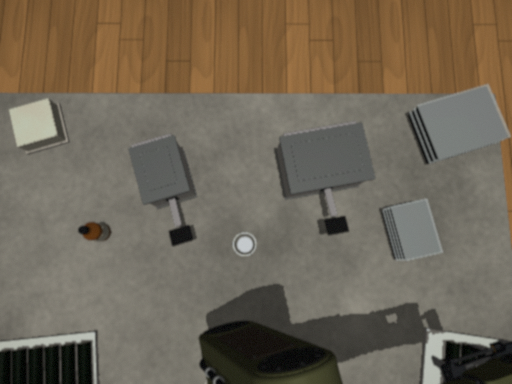

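```bash
python3 - <<'E'
from h import *
C=np.load("top.npy")
# lid top plane -> rectangle
for n,(x0,x1,y0,y1,z0,z1) in dict(lid=(560,800,-380,-80,163,180),pad=(455,545,-310,-215,98,122)).items():
    m=((C>[x0,y0,z0])&(C<[x1,y1,z1])).all(-1); p=C[m]
    print(n,m.sum(),cv2.minAreaRect(p[:,:2].astype(np.float32)),p[:,2].mean())
E
```

```text
lid 5081 ((683.834228515625, -229.63380432128906), (179.94639587402344, 248.77597045898438), 10.301233291625977) 170.42931845105437
pad 417 ((504.23919677734375, -261.34185791015625), (79.85393524169922, 64.61930084228516), 11.158120155334473) 108.53905684029831
```

The top view shows the wide caddy's lid at about (327,160) and its pad at about (335,226). The narrow pad is at (181,235), the cup at (244,244), the small tray stack at (412,230) and the soy bottle at (93,231). The caddy yaw is about 0.18 rad, and the wide pad centre is about (490, -264.5, 110).

Next I move above the pad, closing the fingers and squaring the yaw on the way.

```bash
python3 -m creep '{"slide":[[4.2,3.3,0],[4.2,3.3,0],[4.2,3.3,0],[4.2,3.3,0],[4.2,3.3,-0.5],[4.2,3.3,-1],[4.2,3.3,-1.5],[4.2,3.3,-1.5]],"turn":[-0.0135,-0.0135,-0.0135,-0.0135,-0.0135,-0.0135,-0.0135,-0.0135],"claw":[0,0,0,0,0,0,0,0]}' 20; python3 -m creep '{"slide":[[0,0,0],[0,0,0]],"turn":[0,0],"claw":[0,0]}'
```

```text
clock: 2.0
eef_pos: [493.3, -262.1, 359.4]
eef_rot: [3.141, -0.0, 0.179]
wrist_force: [0.4, -0.5, 0.4]
finger_gap: 17.4
finger_force: 0.0
clock: 2.25
eef_pos: [491.8, -263.7, 359.8]
eef_rot: [3.142, 0.0, 0.18]
wrist_force: [-0.8, -0.6, 0.5]
finger_gap: 0.4
finger_force: 0.0
```

```bash
python3 -m creep '{"slide":[[-0.1,-0.1,-1],[0,0,-1],[0,0,-1],[0,0,-1],[0,0,0],[0,0,0]],"turn":[0,0,0,0,0,0],"claw":[0,0,0,0,0,0]}'
python3 - <<'E'
from h import *
a,_=manip.camera("side"); b,_=manip.camera("top")
cv2.imwrite("pics/above.png",np.hstack([cv2.resize(i[y:y+130,x:x+130],(400,400)) for i,x,y in((a,230,70),(b,270,120))])[...,::-1])
E
```

```text
clock: 3.0
eef_pos: [491.2, -264.4, 319.9]
eef_rot: [3.141, -0.0, 0.18]
wrist_force: [-0.0, -0.1, 0.2]
finger_gap: 0.2
finger_force: 0.0
```

View pics/above.png

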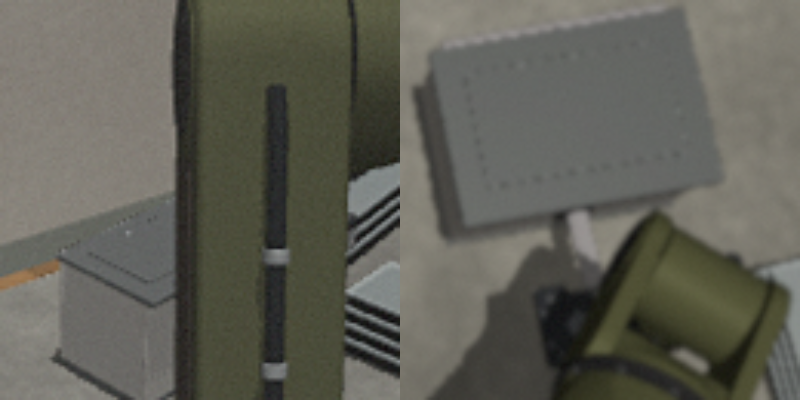

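The arm hides most of the pad: its left edge shows at crop (560,325), the lid is clear and shut, and the tool stands over the pad. Now I press.

```bash
python3 -m creep '{"slide":[[0,0,-0.7],[0,0,-0.7],[0,0,-0.7],[0,0,-0.7],[0,0,0]],"turn":[0,0,0,0,0],"claw":[0,0,0,0,0]}'; python3 -m creep '{"slide":[[0,0,-0.8],[0,0,-0.8],[0,0,-0.8],[0,0,-0.8],[0,0,-0.6],[0,0,-0.2],[0,0,0],[0,0,0]],"turn":[0,0,0,0,0,0,0,0],"claw":[0,0,0,0,0,0,0,0]}'
```

```text
clock: 3.72
eef_pos: [491.0, -264.5, 291.4]
eef_rot: [3.141, 0.0, 0.18]
wrist_force: [-3.3, -0.6, 7.5]
finger_gap: 0.1
finger_force: 3.2
clock: 4.72
eef_pos: [491.4, -264.4, 252.3]
eef_rot: [3.141, -0.001, 0.18]
wrist_force: [2.0, 0.1, 5.9]
finger_gap: 0.5
finger_force: 2.7
```

```bash
python3 -m creep '{"slide":[[0,0,-0.2],[0,0,0]],"turn":[0,0],"claw":[0,0]}';python3 -m creep '{"slide":[[0,0,-0.1],[0,0,0]],"turn":[0,0],"claw":[0,0]}'
python3 - <<'E'
from h import *
b,d=manip.camera("top"); a,_=manip.camera("side"); C=cloud("top",d)
cv2.imwrite("pics/open.png",np.hstack([cv2.resize(i[y:y+150,x:x+150],(400,400)) for i,x,y in((a,220,60),(b,260,90))])[...,::-1])
for cam in("top","side"):
  C=cloud(cam,manip.camera(cam)[1])
  for r in manip.cut_out("wide_lid",cam)[:1]:
    p=C[r["mask"]]; print(cam,r["score"],len(p),np.percentile(p,[3,50,97],0).round())
E
```

```text
clock: 4.97
eef_pos: [491.5, -264.4, 250.4]
eef_rot: [3.14, -0.002, 0.18]
wrist_force: [2.3, 0.4, 6.5]
finger_gap: -0.1
finger_force: 2.9
clock: 5.22
eef_pos: [491.6, -264.4, 250.1]
eef_rot: [3.14, -0.002, 0.18]
wrist_force: [0.0, 1.8, 14.1]
finger_gap: 0.3
finger_force: 6.9
top 0.77 799 [[ 694. -330.  208.]
 [ 725. -209.  308.]
 [ 766. -100.  327.]]
side 0.72 911 [[ 693. -287.  173.]
 [ 731. -180.  247.]
 [ 775.  -98.  324.]]
```

View pics/open.png

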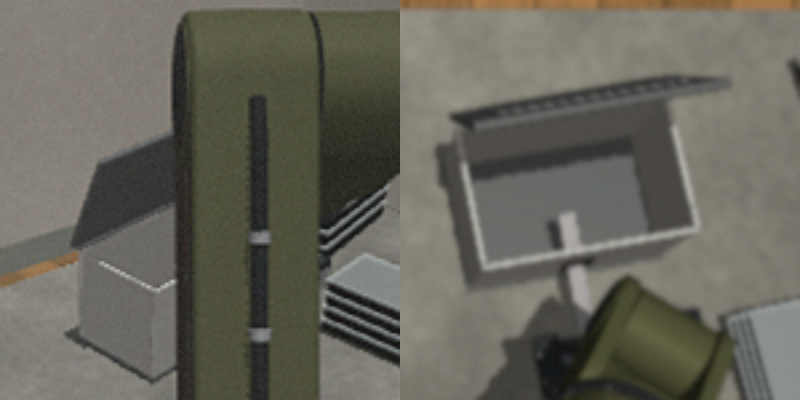

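The lid stands nearly upright (top-crop edge at about (590,100)) with its edge at z≈327. The force has risen to 14 N, so the lever is on its stop. I hold there.

```bash
for i in 1 2 3; do python3 -m creep '{"slide":[[0,0,0],[0,0,0],[0,0,0],[0,0,0],[0,0,0],[0,0,0],[0,0,0],[0,0,0]],"turn":[0,0,0,0,0,0,0,0],"claw":[0,0,0,0,0,0,0,0]}' | egrep 'clock|pos|wrist'; done
python3 -m creep '{"slide":[[0,0,0.3],[0,0,0.3],[0,0,0.3],[0,0,0.3],[0,0,0.3],[0,0,0.3],[0,0,0.3],[0,0,0.3]],"turn":[0,0,0,0,0,0,0,0],"claw":[0,0,0,0,0,0,0,0]}'
```

```text
clock: 6.52
eef_pos: [491.6, -264.4, 250.1]
wrist_force: [0.2, 2.4, 13.9]
clock: 7.52
eef_pos: [491.6, -264.4, 250.1]
wrist_force: [-0.9, 2.3, 15.0]
clock: 8.52
eef_pos: [491.6, -264.4, 250.1]
wrist_force: [-0.8, 1.6, 13.9]
clock: 9.52
eef_pos: [490.9, -264.6, 273.0]
eef_rot: [3.141, 0.001, 0.18]
wrist_force: [-5.1, -2.4, 5.4]
finger_gap: 0.8
finger_force: 3.1
```

```bash
python3 -m creep '{"slide":[[0,0,0.3],[0,0,0.3],[0,0,0.3],[0,0,0.3],[0,0,0.3],[0,0,0.3],[0,0,0.3],[0,0,0.3]],"turn":[0,0,0,0,0,0,0,0],"claw":[0,0,0,0,0,0,0,0]}'
```

```text
clock: 10.52
eef_pos: [491.4, -264.4, 297.5]
eef_rot: [3.141, -0.002, 0.18]
wrist_force: [2.1, 0.7, 4.9]
finger_gap: 0.2
finger_force: 2.8
```

```bash
python3 -m creep '{"slide":[[0,0,0.3],[0,0,0.3],[0,0,0.2],[0,0,0.2],[0,0,0.2],[0,0,0.2],[0,0,0.2],[0,0,0.2]],"turn":[0,0,0,0,0,0,0,0],"claw":[0,0,0,0,0,0,0,0]}'
```

```text
clock: 11.52
eef_pos: [490.8, -264.4, 314.1]
eef_rot: [-3.14, 0.002, 0.18]
wrist_force: [0.1, -0.0, 0.5]
finger_gap: 0.4
finger_force: 0.0
```

The force is zero above z≈309, so the lever is up. I take the hand away and check.

```bash
python3 -m creep '{"slide":[[0,0,1],[0,0,2],[0,0,3],[0,0,3],[-3,-2,2],[-4,-3,0],[-4,-3,0],[-4,-3,0]],"turn":[0,0,0,0,0,0,0,0],"claw":[0,0,0,0,0,0,0,0]}'; python3 -m creep '{"slide":[[-3,-3,0],[-3,-3,0],[0,0,0],[0,0,0],[0,0,0]],"turn":[0,0,0,0,0],"claw":[0,0,0,0,0]}'
python3 - <<'E'
from h import *
b,d=manip.camera("top"); C=cloud("top",d); O=np.load("top.npy")
for q in("wide_lid","wide_pad","narrow_lid","trays","soy","cup"):
    for r in manip.cut_out(q,"top")[:2]:
        p=C[r["mask"]]; print(q,round(r["score"],2),np.percentile(p,[3,50,97],0).round().tolist())
cv2.imwrite("pics/end.png",b[...,::-1])
E
```

```text
clock: 12.52
eef_pos: [339.6, -375.0, 425.3]
eef_rot: [3.141, 0.0, 0.18]
wrist_force: [0.7, -1.2, 0.6]
finger_gap: 0.7
finger_force: 0.0
clock: 13.15
eef_pos: [281.8, -433.7, 424.8]
eef_rot: [3.142, -0.0, 0.181]
wrist_force: [-0.4, -0.1, -0.1]
finger_gap: 0.3
finger_force: 0.0
wide_lid 0.62 [[591.0, -344.0, 166.0], [677.0, -225.0, 171.0], [762.0, -111.0, 175.0]]
wide_pad 0.83 [[466.0, -294.0, -2.0], [503.0, -258.0, 107.0], [595.0, -234.0, 115.0]]
narrow_lid 0.91 [[562.0, 178.0, 165.0], [643.0, 250.0, 170.0], [726.0, 321.0, 175.0]]
trays 0.67 [[397.0, -564.0, 20.0], [475.0, -492.0, 94.0], [555.0, -438.0, 98.0]]
soy 0.72 [[448.0, 436.0, 14.0], [472.0, 450.0, 96.0], [498.0, 472.0, 151.0]]
cup 0.65 [[407.0, -22.0, -0.0], [437.0, 9.0, 11.0], [466.0, 39.0, 76.0]]
```

View pics/end.png

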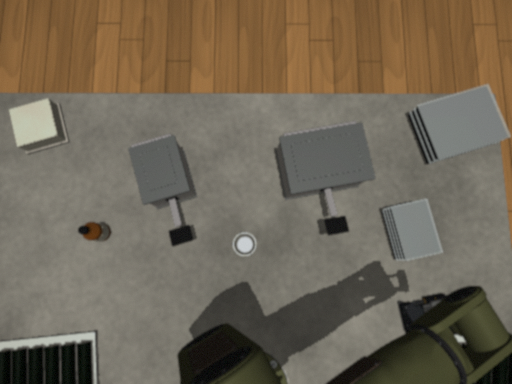

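Both lids are shut (wide at (327,160), narrow at (160,170)). The trays, soy bottle and cup have not moved, and the hand is clear at bottom right.

```bash
python3 -c "
from cell import manip
print(manip.sign_off())"
```

```text
the job is handed in; nothing more can be done
None
```

The wide caddy's lid was held fully open on its lever for over three seconds, then eased shut in about 2.5 s; both lids are shut, the bystanders have not moved, the hand is clear, and the job is handed in (sign-off returned no verdict).

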